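Load the spring tester to its green band

TASK

Thread the loose steel rings onto the pin of the spring tester's pan, one at a time, each let go flat on the pan or on the ring below, and stop when the pan has sunk so that its orange pointer stands in the green band; leave the rings you do not need where they lie. Go gently: search for the pin with light pressure and never push the pan down to the foot of its travel, deep in the red. Leave the other things on the bench alone.

Things in the scene. Friction and masses are not known exactly. Their poses are not given: they have to be found in the camera images.
- scale: the spring tester, fixed to the bench: blue base plate 150 x 120 mm and 12 mm thick, with a sprung round pan above it. Origin under the middle of the pan at bench height; its z is up, its x points to the gauge (two white uprights, 22 mm wide and 40 mm apart centre to centre, 67.5 mm out along x, their tops 97 mm above the bench). Each upright carries a green band and below it a red one. Pan, pin and pointer are part of it.
- pan_top (a point): centre of the pan's flat upper face: bare aluminium disc, 100 mm across, 115 mm above the bench when the pan joint is 0; axes as the scale's. A brass pin, 12 mm in diameter (top edge chamfered 1 mm) and 60 mm tall, stands up from this face. The pin can be clamped anywhere along a slot on the pan's x axis (y = 0): it stands somewhere within 9 mm of the centre, to either side, stays put during the work, and is NOT measured: find it by feel or by sight.
- pan (a joint): how far the pan has sunk from its top stop, m (0 at the top, 0.045 on its bottom stop). Its spring gives 130 N/m. The bare pan already stands 0.001 to 0.0115 low, differing from unit to unit; each ring sinks it by about 0.008. The orange pointer is in the green band from 0.022 to 0.031 and in the red one from 0.036 to 0.046. Two or three rings are needed.
- ring1: loose bright steel ring, outer diameter 38 mm, hole diameter 16 mm, 14 mm high, about 107 g (give or take 7 %), lying flat on the bench; origin at the centre of its underside, z along its axis. The four rings are alike.
- ring2: loose bright steel ring, outer diameter 38 mm, hole diameter 16 mm, 14 mm high, about 107 g (give or take 7 %), lying flat on the bench; origin at the centre of its underside, z along its axis. The four rings are alike.
- ring3: loose bright steel ring, outer diameter 38 mm, hole diameter 16 mm, 14 mm high, about 107 g (give or take 7 %), lying flat on the bench; origin at the centre of its underside, z along its axis. The four rings are alike.
- ring4: loose bright steel ring, outer diameter 38 mm, hole diameter 16 mm, 14 mm high, about 107 g (give or take 7 %), lying flat on the bench; origin at the centre of its underside, z along its axis. The four rings are alike.
- spool: bystander: blue solder spool, 48 mm across, 32 mm high; origin under its centre.
- jar: bystander: small amber jar, 44 mm across, 55 mm high; origin under its centre.
- crimper: bystander: red-handled crimping pliers lying flat, about 180 x 70 mm, 16 mm high; origin near the middle, jaws to its x.
- phone: bystander: phone lying flat, 150 x 72 x 9 mm; origin under its centre.
- meter: bystander: yellow multimeter lying flat, 150 x 78 x 40 mm; origin under its centre.
- driver: bystander: orange screwdriver lying along its x, 190 mm long; origin under its middle.
Things that resemble listed ones, but are neither listed nor needed, are in the scene too. What is shaped like the ring4 but blue or pink is not meant. What is shaped like the ring1 but brown or yellow is not meant.

How it is judged:
On the way, in this order (a step that is already met when the one before it is completed fails the run):
1. one ring, alone, threaded on the pin and let go, the others untouched (contact force between the fingers and anything else below 0.2 N and (((horizontal distance between ring1 and pan_top below 0.014 m and z of ring1 in the frame of pan_top below 0.048 m and angle between ring1's own z axis and vertical below 0.12 rad) and distance of each of ring2, ring3, ring4 from where it was at the start of the episode below 0.03 m) or ((horizontal distance between ring2 and pan_top below 0.014 m and z of ring2 in the frame of pan_top below 0.048 m and angle between ring2's own z axis and vertical below 0.12 rad) and distance of each of ring1, ring3, ring4 from where it was at the start of the episode below 0.03 m) or ((horizontal distance between ring3 and pan_top below 0.014 m and z of ring3 in the frame of pan_top below 0.048 m and angle between ring3's own z axis and vertical below 0.12 rad) and distance of each of ring1, ring2, ring4 from where it was at the start of the episode below 0.03 m) or ((horizontal distance between ring4 and pan_top below 0.014 m and z of ring4 in the frame of pan_top below 0.048 m and angle between ring4's own z axis and vertical below 0.12 rad) and distance of each of ring1, ring2, ring3 from where it was at the start of the episode below 0.03 m))), for 0.2 s.
2. a second ring threaded on the pin and let go, the others untouched (contact force between the fingers and anything else below 0.2 N and (((horizontal distance between ring1 and pan_top below 0.014 m and z of ring1 in the frame of pan_top below 0.048 m and angle between ring1's own z axis and vertical below 0.12 rad) and (horizontal distance between ring2 and pan_top below 0.014 m and z of ring2 in the frame of pan_top below 0.048 m and angle between ring2's own z axis and vertical below 0.12 rad) and distance of each of ring3, ring4 from where it was at the start of the episode below 0.03 m) or ((horizontal distance between ring1 and pan_top below 0.014 m and z of ring1 in the frame of pan_top below 0.048 m and angle between ring1's own z axis and vertical below 0.12 rad) and (horizontal distance between ring3 and pan_top below 0.014 m and z of ring3 in the frame of pan_top below 0.048 m and angle between ring3's own z axis and vertical below 0.12 rad) and distance of each of ring2, ring4 from where it was at the start of the episode below 0.03 m) or ((horizontal distance between ring1 and pan_top below 0.014 m and z of ring1 in the frame of pan_top below 0.048 m and angle between ring1's own z axis and vertical below 0.12 rad) and (horizontal distance between ring4 and pan_top below 0.014 m and z of ring4 in the frame of pan_top below 0.048 m and angle between ring4's own z axis and vertical below 0.12 rad) and distance of each of ring2, ring3 from where it was at the start of the episode below 0.03 m) or ((horizontal distance between ring2 and pan_top below 0.014 m and z of ring2 in the frame of pan_top below 0.048 m and angle between ring2's own z axis and vertical below 0.12 rad) and (horizontal distance between ring3 and pan_top below 0.014 m and z of ring3 in the frame of pan_top below 0.048 m and angle between ring3's own z axis and vertical below 0.12 rad) and distance of each of ring1, ring4 from where it was at the start of the episode below 0.03 m) or ((horizontal distance between ring2 and pan_top below 0.014 m and z of ring2 in the frame of pan_top below 0.048 m and angle between ring2's own z axis and vertical below 0.12 rad) and (horizontal distance between ring4 and pan_top below 0.014 m and z of ring4 in the frame of pan_top below 0.048 m and angle between ring4's own z axis and vertical below 0.12 rad) and distance of each of ring1, ring3 from where it was at the start of the episode below 0.03 m) or ((horizontal distance between ring3 and pan_top below 0.014 m and z of ring3 in the frame of pan_top below 0.048 m and angle between ring3's own z axis and vertical below 0.12 rad) and (horizontal distance between ring4 and pan_top below 0.014 m and z of ring4 in the frame of pan_top below 0.048 m and angle between ring4's own z axis and vertical below 0.12 rad) and distance of each of ring1, ring2 from where it was at the start of the episode below 0.03 m))), for 0.2 s.
At the end, for the whole second after the job is handed in: The pan rests with joint 0.0208 to 0.0322 (pointer in the green band, 1.2 mm of grace); every ring is either threaded flat on the pin (underside under 48 mm above the pan's face, tilt under 0.12 rad) and let go, or within 30 mm of its start; all at rest (value of joint pan between 0.0208 and 0.0322 m and velocity of joint pan between -0.01 and 0.01 m/s and ((horizontal distance between ring1 and pan_top below 0.014 m and z of ring1 in the frame of pan_top below 0.048 m and angle between ring1's own z axis and vertical below 0.12 rad) or distance of ring1 from where it was at the start of the episode below 0.03 m) and ((horizontal distance between ring2 and pan_top below 0.014 m and z of ring2 in the frame of pan_top below 0.048 m and angle between ring2's own z axis and vertical below 0.12 rad) or distance of ring2 from where it was at the start of the episode below 0.03 m) and ((horizontal distance between ring3 and pan_top below 0.014 m and z of ring3 in the frame of pan_top below 0.048 m and angle between ring3's own z axis and vertical below 0.12 rad) or distance of ring3 from where it was at the start of the episode below 0.03 m) and ((horizontal distance between ring4 and pan_top below 0.014 m and z of ring4 in the frame of pan_top below 0.048 m and angle between ring4's own z axis and vertical below 0.12 rad) or distance of ring4 from where it was at the start of the episode below 0.03 m) and linear speed of each of ring1, ring2, ring3, ring4 below 0.02 m/s); the robot touches nothing.
It fails at once if the pan is pushed down to the foot of its travel (joint beyond 0.042) (value of joint pan above 0.042 m).
It fails at once if the tester (base, pan or pin) is pushed with more than 15 N (contact force between scale and anything else above 15 N).
It fails at once if a bystander is moved more than 20 mm (distance of any of spool, jar, crimper, phone, meter, driver from where it was at the start of the episode above 0.02 m).
It also fails if it takes over 72 s, if anything falls off the work surface, if the arm or the gripper's body presses on something with over 40 N, if the wrist force passes 120 N, or if a joint passes its speed limit or range.

ROBOT

A 6-joint arm with a two-finger parallel gripper is mounted at the origin on the work surface. World frame = base frame: x ahead of the robot, y to its left, z up, the work surface at z = 0. Lengths are in m, angles in rad, forces in N, time in s.
With the tool pointing down it reaches from about 0.3 to 0.875 m from the base axis. Payload 4.2 kg.
Tool frame: the origin (TCP) lies at the very end of the fingers, on their centre line; the grasp point (between the pads) lies 19 mm behind it; z points along the fingers, x is the direction in which the jaws open and shut, and the axes are right-handed (so a half turn about z gives the same grasp; the last joint's range is limited). The gripper opens to 85 mm and grips with 20 to 120 N. Pads are 22 mm wide; open, the fingers measure 114 mm over their backs; the gripper's body (76 mm by 85 mm) begins 54 mm behind the grasp point. The pads swing forward as they close: fully open they stand 13 mm farther back than shut.
Start: joints at [-1.357, 0.32, 1.565, -0, 1.257, -0.02], TCP at [0.133, -0.559, 0.231] pointing down, gripper open.
Joint ranges: [-3.11, 3.11], [-0.84, 2.01], [0.21, 2.61], [-1.34, 4.49], [0.05, 2.63], [-2.56, 2.56]. Speed limits (rad/s): [2.57, 2.57, 3.14, 3.14, 3.14, 3.14].

INTERFACE

Orientations are given as a unit quaternion [w, x, y, z].
In Python, from plant import telemetry, grab_frame, order gives the robot as it stands. The module is installed in compiled form; this text tells all that it offers.
- The arm moves only by the shell command python3 -m inch 'ROWS' [OPENING] [FORCE]. ROWS is JSON, a list of rows, each a list of 2 entries, a list of its own where there are three numbers: the shift along the tool's x, y, z in units of 25 mm (1.0 is 25 mm), then the turn, a rotation vector about the tool's x, y, z in units of 5 degrees (1.0 is 5 degrees). A call has 1 to 20 rows; each row shifts and turns the commanded pose from where the row before left it, along the tool's axes as they then stand; what a row does not reach is not made up. A row lasts 1/10 s, in which the tool goes at most 50 mm and 8.59 degrees, less where a joint would pass 70% of its speed; a pose out of reach is approached as far as the arm can. A call is refused whole if a number of a shift passes 1 or a number of a turn 1, either way. A call with a gripper value outside its range is refused whole. OPENING is the finger opening in mm, from 0 to 85.4, set as the call begins (- or left out, the last holds). The fingers move at their own pace and stop on an object; FORCE is the grip in N (left out, the last holds). Time passes only in rows, so rows that do not move let the fingers close. It gives the time, the measured TCP pose, the force and the opening at its end, in the units of the state.
- telemetry.state(): the state, without advancing time (a new reading comes with each control period).
- grab_frame(name): name is "side" or "top" or "wrist"; returns a dict with "img" (384x512x3 uint8, red, green, blue), "fov_y" (degrees; the focal length in pixels is half the picture's height over the tangent of half this angle, whatever the lens; pixels are square), "cx", "cy" (the principal point, pixels), "distortion" ([k1, k2, p1, p2, k3] as OpenCV has them; the pictures are not rectified), "R" (3x3) and "t" (3): a world point X has camera coordinates R X + t. Camera axes: x right, y down, z forward; pixel columns grow to the right and rows downward; lengths in m; the calibration is good to about 2 mm. A picture is of the moment at which its call begins. There is no depth.
- order.sign_off(): hands the job in, once; it reports no verdict.
The state is a dict: "t": time; "q": joint angles; "qd": joint speeds; "tau": joint torques, N m; "tcp_pos": TCP position; "eef_rot": TCP orientation; "contact_force": force on the tool from outside, world axes, zero at the start; "ft_torque": the same for the moment, N m; "finger_gap": finger opening in m.
Only numpy, scipy, OpenCV 4.12 (cv2) and the standard library are available. Lean on these libraries where they do the work, as an engineer would, in place of code of your own. Each camera call takes 0.05 s, during which the arm holds its last target. There are 200 camera calls.

## Working session

There is one attempt and no reset: what is moved stays moved. The work goes in short steps, Python scripts to look and compute and a shell command to move; the robot and the scene stay as the last step left them, time stands still between calls to the robot, and variables do not carry over. Pictures are saved under pics/ and viewed, about 8 in all and at most 12, crops included, and the job is handed in when it is done.

```bash
mkdir -p pics
cat > h.py <<'E'
import numpy as np, cv2
from plant import telemetry, grab_frame, order
def K(f):
    h=f["img"].shape[0]; F=h/2/np.tan(np.radians(f["fov_y"])/2)
    return np.array([[F,0,f["cx"]],[0,F,f["cy"]],[0,0,1.]])
def snap(cam,name):
    f=grab_frame(cam); cv2.imwrite(f"pics/{name}.png",f["img"][:,:,::-1]); np.save(f"pics/{name}.npy",f,allow_pickle=True); return f
def load(name): return np.load(f"pics/{name}.npy",allow_pickle=True).item()
def ground(f,uv,z):
    p=cv2.undistortPoints(np.array(uv,float).reshape(-1,1,2),K(f),np.array(f["distortion"],float)).reshape(-1,2)
    R=np.array(f["R"]);t=np.array(f["t"]);c=-R.T@t
    d=np.c_[p,np.ones(len(p))]@R
    return c+d*((z-c[2])/d[:,2])[:,None]
def proj(f,X):
    return cv2.projectPoints(np.array(X,float).reshape(-1,1,3),cv2.Rodrigues(np.array(f["R"]))[0],np.array(f["t"],float),K(f),np.array(f["distortion"],float))[0].reshape(-1,2)
E
python3 - <<'E'
from h import *
for c in("top","side"):
    f=snap(c,c+"0"); R=np.array(f["R"]);print(c,f["fov_y"],f["distortion"],-R.T@np.array(f["t"]),R[2])
a=cv2.imread("pics/top0.png");cv2.imwrite("pics/top0b.png",cv2.resize(a,(800,600),interpolation=cv2.INTER_CUBIC))
s=telemetry.state();print(s)
E
```

```text
top 46.0417804135862 [0.03315629 0.         0.         0.         0.        ] [0.25164072 0.01252181 1.6665554 ] [ 0.18316609 -0.01117503 -0.98301847]
side 57.324711856737146 [-0.09780528  0.          0.          0.          0.        ] [ 0.5267952  -0.77187301  0.71090535] [ 0.00184606  0.7860066  -0.61821535]
{'t': 0.1, 'q': array([-1.35705881e+00,  3.20208530e-01,  1.56554485e+00, -2.20088153e-06,
        1.25742601e+00, -2.00031212e-02]), 'qd': array([ 0.00048751, -0.00142446, -0.00328536,  0.00110904, -0.00079182,
        0.00018453]), 'tau': array([ 1.54961286e-03, -4.16407371e+01, -2.34704053e+01,  5.31469004e-05,
        4.90286940e-03,  1.58954390e-05]), 'tcp_pos': array([ 0.13308728, -0.55894298,  0.23058224]), 'eef_rot': array([-5.03300842e-04,  7.84734969e-01, -6.19830944e-01, -6.13288344e-04]), 'contact_force': array([ 0.39767188,  0.0282991 , -0.39611375]), 'ft_torque': array([-0.00798803,  0.01981188,  0.01505309]), 'finger_gap': 0.08553252730414365}
```

View pics/top0b.png

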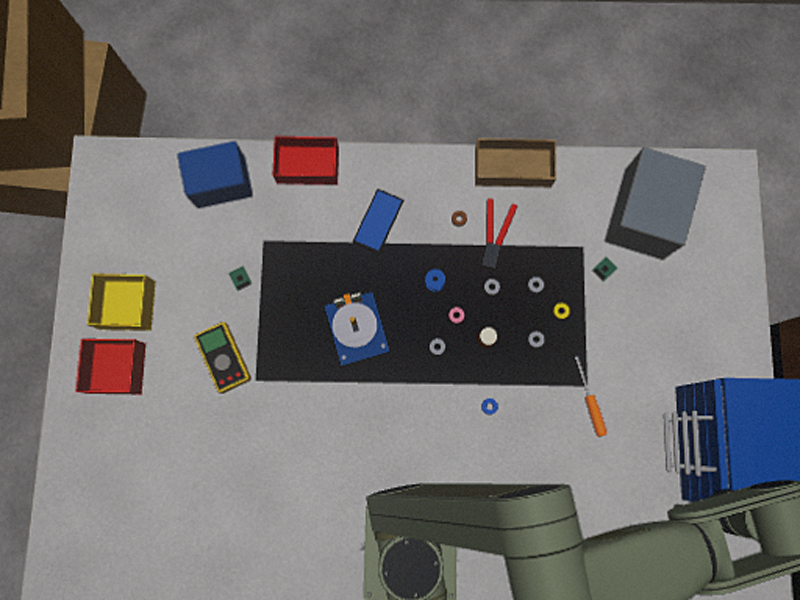

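View pics/side0.png

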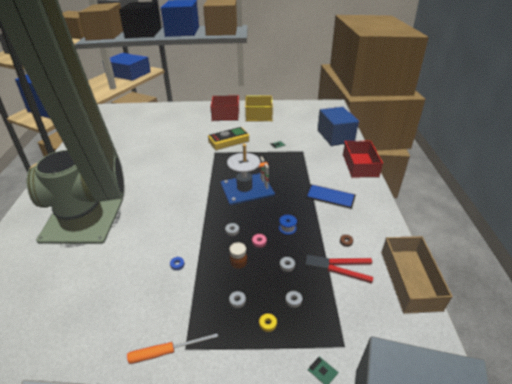

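The top view (800×600) shows these candidates:
- **Steel rings:** (492,286), (536,284), (437,346) and (536,339).
- **Look-alikes to leave:** pink (457,315), yellow (561,310), blue (490,406), brown (459,218), and the blue spool (435,280).
- **Tester:** pan at (354,325), gauge at about (347,298).

The side view agrees with this. Next I'll measure positions.

Run:
```python
from h import *
f=load("top0");g=load("side0");im=f["img"].astype(int)
s=512/800
for n,(u,v) in dict(A=(492,286),B=(536,284),C=(437,346),D=(536,339)).items():
    u,v=u*s,v*s; y0,x0=int(v)-9,int(u)-9; c=im[y0:y0+19,x0:x0+19]
    m=(c.min(2)>75); ys,xs=np.nonzero(m); 
    (cx,cy),r=cv2.minEnclosingCircle(np.c_[xs,ys].astype(np.float32))
    P=ground(f,[[cx+x0,cy+y0],[cx+x0+r,cy+y0]],.014)
    print(n,m.sum(),P[0].round(4),np.linalg.norm(P[1]-P[0]).round(4),proj(g,P[0]).round(1))
for n,uv,z in [("jar",(488,336),.055),("pink",(457,315),.014),("spool",(435,280),.032),("jaw",(490,255),.016)]:
    print(n,ground(f,[[uv[0]*s,uv[1]*s]],z)[0].round(3))
# pan ellipse
c=im[185:232,205:252]; m=((c.min(2)>120)&(c.max(2)-c.min(2)<45)).astype(np.uint8)
cs=max(cv2.findContours(m,cv2.RETR_EXTERNAL,cv2.CHAIN_APPROX_NONE)[0],key=cv2.contourArea)
(cx,cy),ax,an=cv2.fitEllipse(cv2.convexHull(cs)); print("pan px",cx+205,cy+185,ax,[ground(f,[[cx+205,cy+185]],z)[0].round(4) for z in(.103,.114)])
cr=f["img"][180:240,200:256][:,:,::-1]; sd=g["img"][140:210,210:280][:,:,::-1]
cv2.imwrite("pics/c1.png",np.hstack([cv2.resize(cr,(392,420),interpolation=cv2.INTER_CUBIC),cv2.resize(sd,(400,420),interpolation=cv2.INTER_CUBIC)]))
```

```text
A 69 [ 0.6095 -0.1845  0.014 ] 0.0191 [[287.7 262.1]]
B 67 [ 0.6162 -0.2907  0.014 ] 0.0185 [[294.1 297.2]]
C 71 [ 0.463  -0.0562  0.014 ] 0.0195 [[232.4 227.6]]
D 69 [ 0.4845 -0.2886  0.014 ] 0.0187 [[237.6 297.2]]
jar [ 0.482 -0.172  0.055]
pink [ 0.537 -0.103  0.014]
spool [ 0.617 -0.049  0.032]
jaw [ 0.685 -0.182  0.016]
pan px 226.56649780273438 207.62567710876465 (27.7972412109375, 28.431888580322266) [array([0.4965, 0.1338, 0.103 ]), array([0.4948, 0.133 , 0.114 ])]
```

View pics/c1.png

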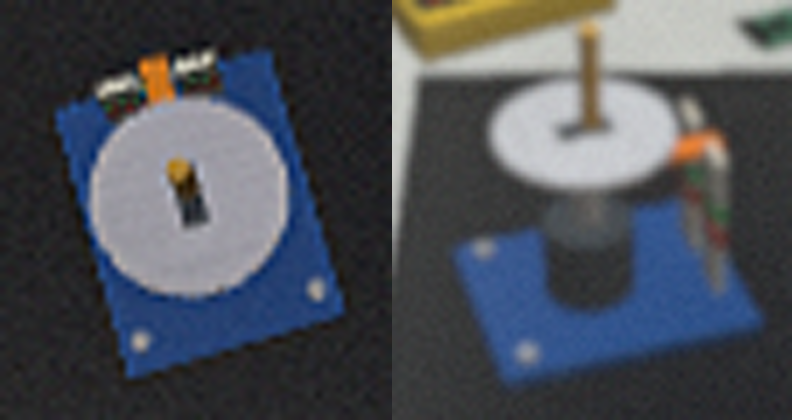

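Ring diameters come out at about 38 mm and the side view reprojects onto the rings, so the positions hold. The pin leans toward the gauge side of the slot. I'll take ring C (0.463,-0.056) first because nothing is close to it.

```bash
python3 -m inch '[[[0,0,0],[0,0,0.9]],[[0,0,0],[0,0,0.9]],[[0,0,0],[0,0,0.87]],[[0,0,0],[0,0,0]]]' 60
python3 -m inch '[[[-1,-0.66,0.14],[0,0,0]],[[-1,-0.66,0.14],[0,0,0]],[[-1,-0.66,0.14],[0,0,0]],[[-1,-0.66,0.14],[0,0,0]],[[-1,-0.66,0.14],[0,0,0]],[[-1,-0.66,0.14],[0,0,0]],[[-1,-0.66,0.14],[0,0,0]],[[-1,-0.66,0.14],[0,0,0]],[[-1,-0.66,0.14],[0,0,0]],[[-1,-0.66,0.14],[0,0,0]],[[-1,-0.66,0.14],[0,0,0]],[[-1,-0.66,0.14],[0,0,0]],[[-1,-0.66,0.14],[0,0,0]],[[-1,-0.66,0.14],[0,0,0]],[[-1,-0.66,0.14],[0,0,0]],[[-1,-0.66,0.14],[0,0,0]],[[-1,-0.66,0.14],[0,0,0]],[[-1,-0.66,0.14],[0,0,0]],[[-1,-0.66,0.14],[0,0,0]],[[-1,-0.66,0.14],[0,0,0]]]'
python3 -m inch '[[[0,0,0],[0,0,0]],[[0,0,0],[0,0,0]],[[0,0,0],[0,0,0]]]'
python3 - <<'E'
from h import *
f=snap("wrist","w1");print(f["fov_y"],-np.array(f["R"]).T@np.array(f["t"]),proj(f,[.463,-.0562,.014]))
E
```

```text
t: 0.5
tcp_pos: [0.1332, -0.5591, 0.2309]
eef_rot: [-0.0, 0.707, -0.707, -0.0]
contact_force: [0.5, 0.5, -0.2]
finger_gap: 0.0602
t: 2.5
tcp_pos: [0.4633, -0.058, 0.1611]
eef_rot: [0.0, 0.708, -0.706, 0.0]
contact_force: [0.7, 0.2, -0.8]
finger_gap: 0.0602
t: 2.8
tcp_pos: [0.4623, -0.0596, 0.1612]
eef_rot: [0.0, 0.708, -0.707, -0.0]
contact_force: [-0.1, -0.2, -1.0]
finger_gap: 0.06
65.26315353350321 [ 0.52997031 -0.05860652  0.30473208] [[250.98331066 178.81550524]]
```

View pics/w1.png

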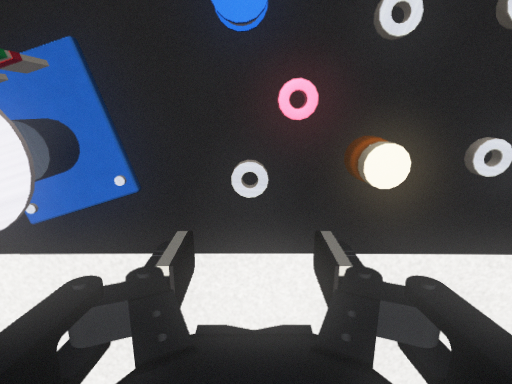

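The steel ring is at (250,179), where projection put it, with the pink one at (298,99) as a look-alike. Descending to grasp.

```bash
python3 -m inch '[[[-0.14,-0.03,0.9],[0,0,0]],[[0,0,0.9],[0,0,0]],[[0,0,0.9],[0,0,0]],[[0,0,0.9],[0,0,0]],[[0,0,0.9],[0,0,0]],[[0,0,0.9],[0,0,0]],[[0,0,0.6],[0,0,0]],[[0,0,0.3],[0,0,0]],[[0,0,0.06],[0,0,0]],[[0,0,0],[0,0,0]],[[0,0,0],[0,0,0]]]'
python3 -m inch '[[[0,0,0],[0,0,0]],[[0,0,0],[0,0,0]],[[0,0,0],[0,0,0]],[[0,0,0],[0,0,0]],[[0,0,0],[0,0,0]]]' 30 30
python3 -m inch '[[[0,0,-0.4],[0,0,0]],[[0,0,-0.9],[0,0,0]],[[0,0,-0.9],[0,0,0]],[[0,0,-0.9],[0,0,0]],[[0,0,0],[0,0,0]],[[0,0,0],[0,0,0]]]'
python3 - <<'E'
from h import *
f=snap("wrist","w2")
E
```

```text
t: 3.95
tcp_pos: [0.4642, -0.0559, 0.0031]
eef_rot: [-0.0, 0.707, -0.707, 0.001]
contact_force: [-1.0, 0.9, 0.6]
finger_gap: 0.0601
t: 4.45
tcp_pos: [0.464, -0.0557, 0.0032]
eef_rot: [-0.0, 0.707, -0.707, 0.001]
contact_force: [-0.3, 0.0, 6.2]
finger_gap: 0.036
t: 5.05
tcp_pos: [0.4635, -0.0556, 0.0801]
eef_rot: [-0.0, 0.707, -0.707, 0.0]
contact_force: [0.2, 1.2, -0.8]
finger_gap: 0.0354
```

View pics/w2.png

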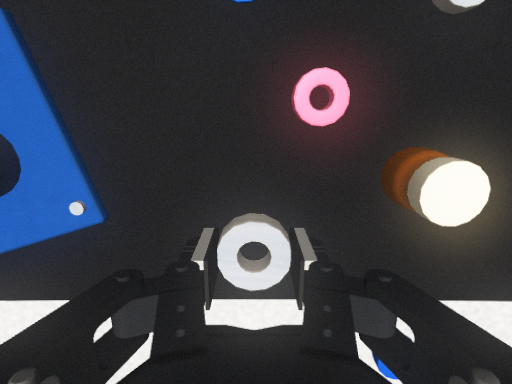

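Ring in the grip, centre at about (254,253). Next I'll lift and move to a spot short of the pan, so the wrist camera can see the pin and the held ring in one picture.

```bash
python3 -m inch '[[[0,0,-1],[0,0,0]],[[0,0,-1],[0,0,0]],[[0,0,-1],[0,0,0]],[[0,0.25,-1],[0,0,0]],[[-0.5,0.25,-1],[0,0,0]],[[-1,0.25,-1],[0,0,0]],[[-1,0.25,0],[0,0,0]],[[-1,0.25,0],[0,0,0]],[[-1,0.25,0],[0,0,0]],[[-1,0.25,0],[0,0,0]],[[-1,0.25,0],[0,0,0]],[[-0.8,0,0],[0,0,0]],[[-0.5,0,0],[0,0,0]],[[0,0,0],[0,0,0]],[[0,0,0],[0,0,0]],[[0,0,0],[0,0,0]]]'
python3 - <<'E'
from h import *
f=snap("wrist","w3");g=snap("side","s3");print(telemetry.state()["tcp_pos"],proj(f,[[.4965,.1338,.108],[.5,.135,.17]]))
sd=g["img"][120:210,190:290][:,:,::-1]
cv2.imwrite("pics/c3.png",np.hstack([cv2.resize(f["img"][:,:,::-1],(400,300)),cv2.resize(sd,(333,300),interpolation=cv2.INTER_CUBIC)]))
E
```

```text
t: 6.7
tcp_pos: [0.4134, 0.1386, 0.2294]
eef_rot: [-0.001, -0.707, 0.707, -0.0]
contact_force: [0.5, -0.3, -2.5]
finger_gap: 0.0357
[0.41345879 0.13859928 0.22967388] [[260.22190636  89.59801878]
 [260.52612386  77.72126418]]
```

View pics/w3.png

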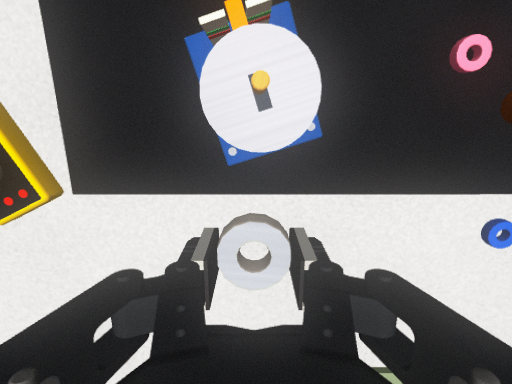

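```bash
cat >> h.py <<'E'
from scipy.optimize import least_squares
def edge(m):
    cs=max(cv2.findContours(m.astype(np.uint8),cv2.RETR_EXTERNAL,cv2.CHAIN_APPROX_NONE)[0],key=cv2.contourArea)
    return cs.reshape(-1,2).astype(float)
def circ(f,pts,r,c0,fitz):
    a=np.linspace(0,2*np.pi,180,endpoint=False)
    def res(p):
        z=p[2] if fitz else c0[2]
        q=proj(f,np.c_[p[0]+r*np.cos(a),p[1]+r*np.sin(a),np.full(180,z)]); cen=q.mean(0)
        rad=np.linalg.norm(q-cen,axis=1); an=np.arctan2(*(q-cen).T[::-1]); o=np.argsort(an)
        d=pts-cen; return np.linalg.norm(d,axis=1)-np.interp(np.arctan2(d[:,1],d[:,0]),an[o],rad[o],period=2*np.pi)
    s=least_squares(res,c0 if fitz else c0[:2],loss="soft_l1",x_scale=.01); return s.x,np.abs(s.fun).mean()
E
python3 - <<'E'
from h import *
f=load("w3");im=f["img"].astype(int);mx,mn=im.max(2),im.min(2)
m=np.zeros(mx.shape,bool);m[20:155,195:325]=((mn>120)&(mx-mn<40))[20:155,195:325]
m=cv2.morphologyEx(m.astype(np.uint8),cv2.MORPH_OPEN,np.ones((7,7)))
e=edge(m);print("pan box",cv2.boundingRect(e.astype(np.int32)))
e=cv2.convexHull(e.astype(np.float32)).reshape(-1,2)
print("pan",circ(f,e,.0503,[.4965,.134,.108],True))
print("pan z fixed",[circ(f,e,.05,[.4965,.134,z],False) for z in(.104,.108,.112)])
h=cv2.cvtColor(f["img"],cv2.COLOR_RGB2HSV)
m=np.zeros(mx.shape,bool);m[60:110,240:285]=((h[...,1]>110)&(mx>150))[60:110,240:285]
e=edge(m);print("pin px",e.mean(0),cv2.minEnclosingCircle(e.astype(np.float32)))
c=cv2.minEnclosingCircle(e.astype(np.float32))[0]
for z in(.164,.168,.172):print(z,ground(f,[c],z).round(4))
# held ring: top face hull is brightest bluish disc
c=f["img"][205:295,205:305]; print(c[45,::8].tolist(),c[::8,49].tolist())
cv2.imwrite("pics/c4.png",np.hstack([cv2.resize(c[:,:,::-1],(444,400),interpolation=cv2.INTER_CUBIC),cv2.resize(f["img"][0:110,200:300][:,:,::-1],(340,400),interpolation=cv2.INTER_CUBIC)]))
E
```

```text
pan box (200, 23, 122, 129)
pan (array([0.49506237, 0.13402138, 0.11158994]), np.float64(0.33872180961582604))
pan z fixed [(array([0.49685584, 0.1339747 ]), np.float64(1.9850597804435832)), (array([0.49587008, 0.13400282]), np.float64(1.2025531775539298)), (array([0.49514789, 0.13404576]), np.float64(0.3995205979845749))]
pin px [259.83018868  80.28301887] ((260.0, 80.36842346191406), 9.837140083312988)
0.164 [[0.4989 0.1352 0.164 ]]
0.168 [[0.4986 0.1353 0.168 ]]
0.172 [[0.4983 0.1354 0.172 ]]
[[125, 124, 121], [62, 61, 59], [211, 214, 220], [211, 213, 221], [211, 214, 215], [236, 235, 234], [231, 230, 228], [234, 234, 232], [162, 161, 157], [211, 215, 223], [212, 216, 223], [62, 63, 62], [102, 101, 99]] [[236, 234, 232], [168, 163, 155], [161, 154, 149], [218, 221, 226], [215, 217, 225], [236, 235, 234], [234, 233, 232], [130, 125, 120], [140, 133, 126], [214, 216, 222], [216, 219, 226], [236, 236, 234]]
```

View pics/c4.png

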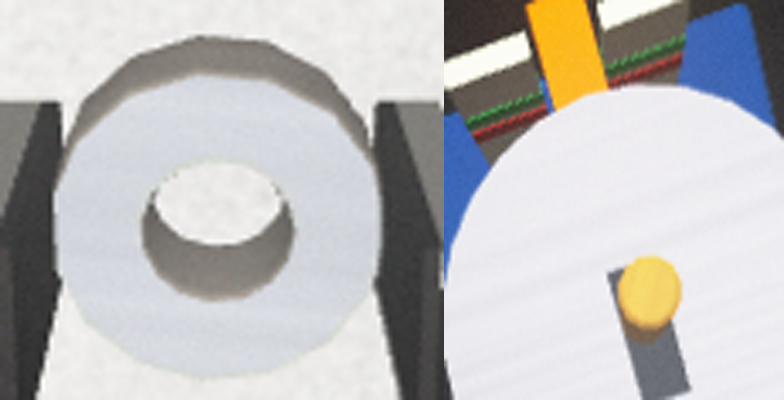

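Run:
```python
from h import *
f=load("w3")
out=np.array([[55,205],[380,220],[215,72],[217,380],[100,120],[335,118],[95,320],[330,330]])/4.44+205
out2=np.array([[143,225],[295,230],[219,158],[219,300]])/4.44+205
c=[.413,.1386,.2405]
for z in(.2385,.2405,.2425):print(z,circ(f,out,.019,[.416,.1386,z],False),circ(f,out2,.008,[.416,.1386,z],False))
print(circ(f,out,.019,[.416,.1386,.2405],True))
R=np.array(f["R"]);print(-R.T@np.array(f["t"]),R[2])
print(telemetry.state())
```

```text
0.2385 (array([0.41044784, 0.13918049]), np.float64(1.285078341988565)) (array([0.41070812, 0.13909408]), np.float64(1.1051801577570726))
0.2405 (array([0.41134124, 0.13912138]), np.float64(1.8156825866736739)) (array([0.41172384, 0.13910373]), np.float64(0.8732840259432924))
0.2425 (array([0.41214469, 0.13902604]), np.float64(2.3439056773939564)) (array([0.41274471, 0.13910985]), np.float64(0.6340993081919977))
(array([0.40798801, 0.13923813, 0.23297072]), np.float64(0.4532156860338432))
[0.48110079 0.13956327 0.37292639] [-2.65318419e-01 -8.52572947e-04 -9.64160469e-01]
{'t': 6.8, 'q': array([ 2.97287602e-01,  1.00843513e-01,  1.85802153e+00, -3.19147665e-04,
        1.18308292e+00,  1.86861492e+00]), 'qd': array([ 0.00271494, -0.00295988, -0.00275763,  0.00294324,  0.00082872,
        0.0022929 ]), 'tau': array([ 1.09353466e-01, -2.88047272e+01, -2.30319393e+01,  3.53206960e-03,
        3.71419024e-03, -2.15969209e-03]), 'tcp_pos': array([0.41345879, 0.13859928, 0.22967388]), 'eef_rot': array([-2.26171173e-04, -7.06961691e-01,  7.07251804e-01, -4.72150445e-05]), 'contact_force': array([ 0.07850712,  0.25295132, -0.37948925]), 'ft_torque': array([-0.00720895,  0.02676158, -0.02525502]), 'finger_gap': 0.03573437143301261}
```

Pin head at about (0.498,0.135,0.17), which is 3.5 mm toward the gauge and inside the slot's range. The pan sits at about 0.0035, so three rings look likely. The ring centre is about 2.5 mm behind the TCP in x. Moving over the pin.

```bash
python3 -m inch '[[[0.15,-0.9,0],[0,0,0]],[[0,-0.9,0],[0,0,0]],[[0,-0.9,0],[0,0,0]],[[0,-0.5,0],[0,0,0]],[[0,-0.29,0],[0,0,0]],[[0,0,0.7],[0,0,0]],[[0,0,0.6],[0,0,0]],[[0,0,0.4],[0,0,0]],[[0,0,0],[0,0,0]],[[0,0,0],[0,0,0]],[[0,0,0],[0,0,0]]]'
python3 - <<'E'
from h import *
f=snap("wrist","w5");g=snap("side","s5");print(telemetry.state()["contact_force"])
c=f["img"][205:295,205:305][:,:,::-1];sd=g["img"][125:195,215:285][:,:,::-1]
cv2.imwrite("pics/c5.png",np.hstack([cv2.resize(c,(400,360),interpolation=cv2.INTER_CUBIC),cv2.resize(sd,(360,360),interpolation=cv2.INTER_CUBIC)]))
E
```

```text
t: 7.9
tcp_pos: [0.5011, 0.1358, 0.1881]
eef_rot: [-0.001, 0.707, -0.707, 0.0]
contact_force: [0.0, -0.1, 0.1]
finger_gap: 0.0356
[-0.63235351  0.76088057 -0.36914908]
```

View pics/c5.png

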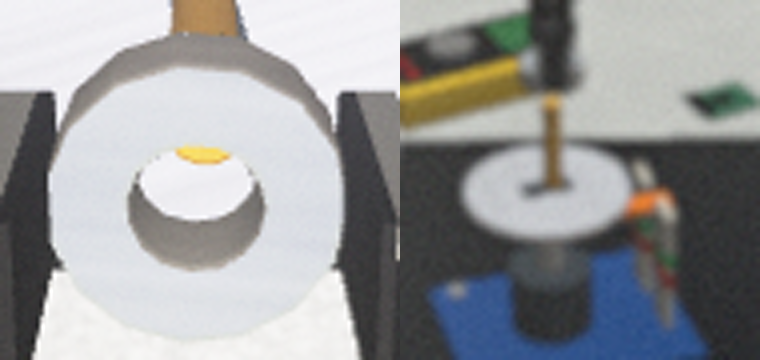

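Run:
```python
from h import *
f=load("w5")
for z in(.169,.1715,.174):
  P=ground(f,[[255.75,245.75],[256,245.75]],z);print("pin near edge",z,P.round(4))
h=np.array([[128,205],[265,205],[197,145],[197,270]])/4.+205
for z in(.197,.199):print("ring",circ(f,h,.0083,[.4985,.1358,z],False))
o=np.array([[48,190],[345,190],[197,65],[197,340]])/4.+205
for z in(.197,.199):print("ringo",circ(f,o,.0182,[.4985,.1358,z],False))
```

```text
pin near edge 0.169 [[0.4908 0.1354 0.169 ]
 [0.4908 0.1353 0.169 ]]
pin near edge 0.1715 [[0.492  0.1354 0.1715]
 [0.492  0.1353 0.1715]]
pin near edge 0.174 [[0.4932 0.1355 0.174 ]
 [0.4932 0.1353 0.174 ]]
ring (array([0.49805186, 0.13642472]), np.float64(0.3712368248634266))
ring (array([0.49907999, 0.13642967]), np.float64(0.13125592462618751))
ringo (array([0.49838347, 0.13642701]), np.float64(0.6556453179844812))
ringo (array([0.49930131, 0.1364314 ]), np.float64(0.2299863674257736))
```

The pin head shows in the hole at crop (203,155) and is about 1 mm off centre. I'll correct that and lower gently.

```bash
python3 -m inch '[[[0.04,0.04,0],[0,0,0]],[[0,0,0.2],[0,0,0]],[[0,0,0.2],[0,0,0]],[[0,0,0.15],[0,0,0]],[[0,0,0.1],[0,0,0]],[[0,0,0.1],[0,0,0]],[[0,0,0.1],[0,0,0]],[[0,0,0.1],[0,0,0]],[[0,0,0],[0,0,0]],[[0,0,0],[0,0,0]]]'
python3 - <<'E'
from h import *
f=snap("wrist","w6");g=snap("side","s6");s=telemetry.state();print(s["contact_force"],s["ft_torque"])
c=f["img"][205:295,205:305][:,:,::-1];sd=g["img"][125:195,215:285][:,:,::-1]
cv2.imwrite("pics/c6.png",np.hstack([cv2.resize(c,(400,360),interpolation=cv2.INTER_CUBIC),cv2.resize(sd,(360,360),interpolation=cv2.INTER_CUBIC)]))
E
```

```text
t: 9.0
tcp_pos: [0.4997, 0.1347, 0.1636]
eef_rot: [-0.0, 0.707, -0.707, 0.0]
contact_force: [-0.2, 0.2, -0.9]
finger_gap: 0.0352
[-0.11469179  0.89473665 -1.11105799] [0.01630222 0.02317981 0.03080953]
```

View pics/c6.png

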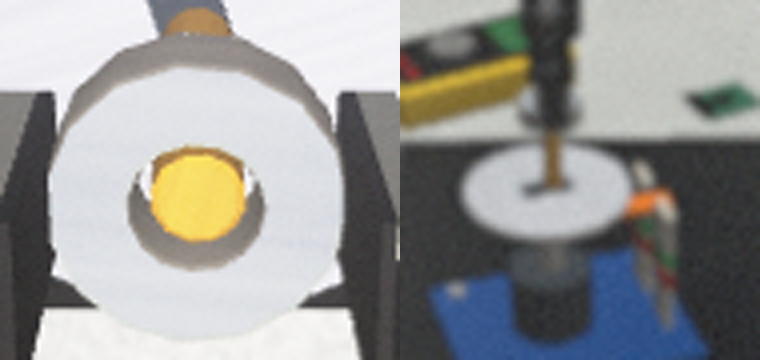

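The pin has entered the hole: its head is at crop (197,197), inside the ring. Lowering onto the pan and releasing.

```bash
python3 -m inch '[[[0,0,0.2],[0,0,0]],[[0,0,0.3],[0,0,0]],[[0,0,0.3],[0,0,0]],[[0,0,0.3],[0,0,0]],[[0,0,0.3],[0,0,0]],[[0,0,0.2],[0,0,0]],[[0,0,0.2],[0,0,0]],[[0,0,0.1],[0,0,0]],[[0,0,0.1],[0,0,0]],[[0,0,0],[0,0,0]],[[0,0,0],[0,0,0]]]'
python3 -m inch '[[[0,0,0],[0,0,0]],[[0,0,0],[0,0,0]],[[0,0,0],[0,0,0]],[[0,0,0],[0,0,0]]]' 56
python3 -m inch '[[[0,0,-0.3],[0,0,0]],[[0,0,-0.8],[0,0,0]],[[0,0,-1],[0,0,0]],[[0,0,-1],[0,0,0]],[[0,0,-1],[0,0,0]],[[0,0,-0.9],[0,0,0]],[[0,1,0],[0,0,0]],[[0,1,0],[0,0,0]],[[0,1,0],[0,0,0]],[[0,0.2,0],[0,0,0]],[[0,0,0],[0,0,0]],[[0,0,0],[0,0,0]],[[0,0,0],[0,0,0]]]'
python3 - <<'E'
from h import *
f=snap("wrist","w7");g=snap("side","s7");s=telemetry.state();print(s["contact_force"],s["tcp_pos"])
cv2.imwrite("pics/c7.png",np.hstack([cv2.resize(f["img"][0:180,150:370][:,:,::-1],(440,360),interpolation=cv2.INTER_CUBIC),cv2.resize(g["img"][125:195,215:285][:,:,::-1],(360,360),interpolation=cv2.INTER_CUBIC)]))
E
```

```text
t: 10.2
tcp_pos: [0.4998, 0.1347, 0.1137]
eef_rot: [-0.0, 0.707, -0.707, 0.0]
contact_force: [-0.8, -0.2, -1.3]
finger_gap: 0.0358
t: 10.6
tcp_pos: [0.4997, 0.1347, 0.1137]
eef_rot: [-0.0, 0.707, -0.707, 0.0]
contact_force: [-0.3, -0.2, 0.6]
finger_gap: 0.056
t: 11.9
tcp_pos: [0.4207, 0.1347, 0.2386]
eef_rot: [-0.0, 0.707, -0.707, 0.0]
contact_force: [0.1, -0.1, -0.9]
finger_gap: 0.0559
[-0.06545302  0.48626857  0.13168728] [0.42043237 0.13466466 0.23838931]
```

View pics/c7.png

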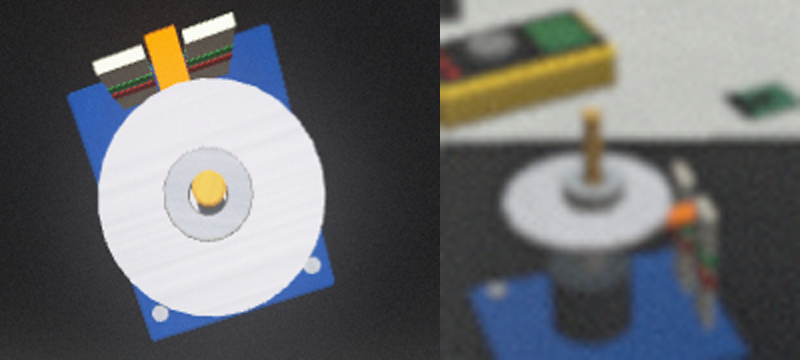

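The ring is threaded and flat around the pin at crop (208,192). The side view agrees. I'll measure the pan height and fetch ring A, with a numeric wrist check of its position.

```bash
cat >> h.py <<'E'
def pan(f,box,z0):
    im=f["img"].astype(int);mx,mn=im.max(2),im.min(2);y0,y1,x0,x1=box
    m=np.zeros(mx.shape,np.uint8);m[y0:y1,x0:x1]=((mn>120)&(mx-mn<40))[y0:y1,x0:x1]
    m=cv2.morphologyEx(m,cv2.MORPH_OPEN,np.ones((7,7)))
    e=cv2.convexHull(edge(m).astype(np.float32)).reshape(-1,2)
    return circ(f,e,.0503,[.495,.134,z0],True)
def ringxy(f,X):
    u,v=proj(f,[*X,.014])[0];im=f["img"].astype(int);w=28
    y0,x0=int(v)-w,int(u)-w;c=im[y0:y0+2*w,x0:x0+2*w];m=(c.min(2)>150)&(c.max(2)-c.min(2)<40)
    e=cv2.convexHull(edge(m).astype(np.float32)).reshape(-1,2)
    return (u,v),circ(f,e,.0183,[*X,.014],False),cv2.boundingRect(e.astype(np.int32)),x0,y0,[p.round(4) for p in [circ(f,e+[x0,y0],.0183,[*X,.014],False)[0]]]
E
python3 - <<'E'
from h import *
f=load("w7");print(pan(f,(35,162,195,317),.103));print([ground(f,[[254,94.]],z) for z in(.163,)])
f=load("w1");print(ringxy(f,(.463,-.056))[-1])
E
python3 -m inch '[[[0.98,-0.58,0],[0,0,0]],[[0.98,-0.58,0],[0,0,0]],[[0.98,-0.58,0],[0,0,0]],[[0.98,-0.58,0],[0,0,0]],[[0.98,-0.58,0],[0,0,0]],[[0.98,-0.58,0.4],[0,0,0]],[[0.98,-0.58,0.4],[0,0,0]],[[0.98,-0.58,0.4],[0,0,0]],[[0.98,-0.58,0.4],[0,0,0]],[[0.98,-0.58,0.4],[0,0,0]],[[0.98,-0.58,0.4],[0,0,0]],[[0.98,-0.58,0.4],[0,0,0]],[[0.98,-0.58,0.4],[0,0,0]],[[0,0,0],[0,0,0]],[[0,0,0],[0,0,0]],[[0,0,0],[0,0,0]]]'
python3 - <<'E'
from h import *
f=snap("wrist","w8");print(ringxy(f,(.6095,-.1845)));print(telemetry.state()["tcp_pos"])
E
```

```text
(array([0.49495431, 0.13403838, 0.10378731]), np.float64(0.3374755820103486))
[array([[0.49842334, 0.13534221, 0.163     ]])]
[array([ 0.4624, -0.0545])]
t: 13.6
tcp_pos: [0.6083, -0.1832, 0.1586]
eef_rot: [-0.0, 0.708, -0.707, -0.0]
contact_force: [-0.0, 0.4, 0.4]
finger_gap: 0.0561
((np.float64(255.8497649018769), np.float64(178.97623864134988)), (array([0.74443268, 0.01219193]), np.float64(3.8136825154631118)), (10, 11, 38, 37), 227, 150, [array([ 0.6092, -0.1842])])
[ 0.6083018  -0.18302892  0.15895432]
```

One ring sank the pan 7.8 mm, to about 0.011, so three rings are needed. Ring A measured at (0.609,-0.184). Grasping it.

```bash
python3 -m inch '[[[0.04,-0.03,0.8],[0,0,0]],[[0,0,0.9],[0,0,0]],[[0,0,0.9],[0,0,0]],[[0,0,0.9],[0,0,0]],[[0,0,0.9],[0,0,0]],[[0,0,0.9],[0,0,0]],[[0,0,0.5],[0,0,0]],[[0,0,0.3],[0,0,0]],[[0,0,0.06],[0,0,0]],[[0,0,0],[0,0,0]],[[0,0,0],[0,0,0]]]'
python3 -m inch '[[[0,0,0],[0,0,0]],[[0,0,0],[0,0,0]],[[0,0,0],[0,0,0]],[[0,0,0],[0,0,0]],[[0,0,0],[0,0,0]]]' 30 30
python3 -m inch '[[[0,0,-0.4],[0,0,0]],[[0,0,-0.9],[0,0,0]],[[0,0,-0.9],[0,0,0]],[[0,0,-0.9],[0,0,0]],[[0,0,0],[0,0,0]],[[0,0,0],[0,0,0]]]'
cat >> h.py <<'E'
def held(f):
    im=f["img"].astype(int)[200:300,205:305];m=((im.min(2)>185)&(im[...,2]>=im[...,0])).astype(np.uint8)
    n,l,st,ce=cv2.connectedComponentsWithStats(m);k=1+np.argmax(st[1:,4]);m=(l==k).astype(np.uint8)
    cs,_=cv2.findContours(m,cv2.RETR_CCOMP,cv2.CHAIN_APPROX_NONE)
    cs=sorted(cs,key=cv2.contourArea)[::-1][:2]
    return [(np.round(np.array(cv2.fitEllipse(c)[0])+[205,200],1),np.round(cv2.fitEllipse(c)[1],1)) for c in cs]
E
python3 - <<'E'
from h import *
f=snap("wrist","w9");print(held(load("w2")),held(f))
E
```

```text
t: 14.75
tcp_pos: [0.6099, -0.185, 0.0057]
eef_rot: [-0.0, 0.707, -0.707, 0.001]
contact_force: [-0.4, -0.2, 0.7]
finger_gap: 0.0559
t: 15.25
tcp_pos: [0.6097, -0.185, 0.0058]
eef_rot: [-0.0, 0.707, -0.707, 0.001]
contact_force: [-1.5, -0.1, 5.6]
finger_gap: 0.0369
t: 15.85
tcp_pos: [0.609, -0.1847, 0.0821]
eef_rot: [-0.0, 0.707, -0.707, 0.0]
contact_force: [-1.0, 1.0, -0.7]
finger_gap: 0.0363
[(array([253.5, 255.6]), array([66.5, 73.1])), (array([253.5, 256.5]), array([33.4, 35.9]))] [(array([253.5, 250.8]), array([65.4, 72.6])), (array([253.5, 251.6]), array([33.2, 35.3]))]
```

Run:
```python
from h import *
for n,uv,t,dz in(("w2",(253.5,256.2),(.4635,-.0556,.0801),-.0032),("w9",(253.5,251.3),(.609,-.1847,.0821),-.0057)):
    print(n,(ground(load(n),[uv],t[2]+dz+.014)[0]-t).round(4))
```

```text
w2 [-0.0015  0.001   0.0108]
w9 [-0.0001  0.0009  0.0083]
```

```bash
python3 -m inch '[[[0,0,-1],[0,0,0]],[[0,0,-1],[0,0,0]],[[-0.983,0.341,-1],[0,0,0]],[[-0.983,0.341,-1],[0,0,0]],[[-0.983,0.341,-1],[0,0,0]],[[-0.983,0.341,0],[0,0,0]],[[-0.983,0.341,0],[0,0,0]],[[-0.983,0.341,0],[0,0,0]],[[-0.983,0.341,0],[0,0,0]],[[-0.983,0.341,0],[0,0,0]],[[-0.983,0.341,0],[0,0,0]],[[-0.983,0.341,0],[0,0,0]],[[-0.983,0.341,0],[0,0,0]],[[-0.983,0.341,0],[0,0,0]],[[-0.983,0.341,0],[0,0,0]],[[0,0,0],[0,0,0]],[[0,0,0],[0,0,0]],[[0,0,0],[0,0,0]],[[0,0,0],[0,0,0]]]'
```

```text
t: 17.8
tcp_pos: [0.4982, 0.1338, 0.2066]
eef_rot: [-0.0, -0.707, 0.707, 0.0]
contact_force: [0.4, 0.8, -0.3]
finger_gap: 0.0367
```

```bash
python3 -m inch '[[[-0.04,0,0.4],[0,0,0]],[[0,0,0.4],[0,0,0]],[[0,0,0.3],[0,0,0]],[[0,0,0.2],[0,0,0]],[[0,0,0.1],[0,0,0]],[[0,0,0.1],[0,0,0]],[[0,0,0.1],[0,0,0]],[[0,0,0.1],[0,0,0]],[[0,0,0.1],[0,0,0]],[[0,0,0.1],[0,0,0]],[[0,0,0],[0,0,0]],[[0,0,0],[0,0,0]]]'
cat >> h.py <<'E'
def pin(f):
    h=cv2.cvtColor(f["img"],cv2.COLOR_RGB2HSV);m=np.zeros(h.shape[:2],np.uint8)
    m[225:285,225:285]=((h[...,1]>110)&(h[...,2]>200))[225:285,225:285]
    return m.sum(),np.argwhere(m).mean(0)[::-1],cv2.boundingRect(m)
E
python3 - <<'E'
from h import *
f=snap("wrist","w10");g=snap("side","s10")
print("first ring:",pin(load("w6")),held(load("w6")));print(pin(f),held(f));print(telemetry.state()["contact_force"])
E
```

```text
t: 19.0
tcp_pos: [0.4981, 0.1356, 0.1595]
eef_rot: [0.0, 0.707, -0.707, 0.0]
contact_force: [-0.3, -0.6, -1.4]
finger_gap: 0.0367
first ring: (np.uint64(401), array([254.02493766, 253.9127182 ]), (243, 243, 23, 22)) [(array([253.6, 255.7]), array([66.3, 74.4])), (array([253.6, 256.5]), array([33.9, 34.5]))]
(np.uint64(393), array([256.01017812, 247.60814249]), (245, 237, 23, 22)) [(array([253.7, 251. ]), array([65.4, 74. ])), (array([254.3, 251.8]), array([32.8, 34.9]))]
[ 0.26900897 -0.66542649 -1.25058335]
```

The pin head is fully visible inside the hole, with the same size as the first time, so it's threaded. I'll centre 1 mm, lower and release.

```bash
python3 -m inch '[[[0.04,-0.02,0],[0,0,0]],[[0,0,0.2],[0,0,0]],[[0,0,0.3],[0,0,0]],[[0,0,0.3],[0,0,0]],[[0,0,0.3],[0,0,0]],[[0,0,0.2],[0,0,0]],[[0,0,0.1],[0,0,0]],[[0,0,0.1],[0,0,0]],[[0,0,0],[0,0,0]],[[0,0,0],[0,0,0]]]'
python3 -m inch '[[[0,0,0],[0,0,0]],[[0,0,0],[0,0,0]],[[0,0,0],[0,0,0]],[[0,0,0],[0,0,0]]]' 56
python3 -m inch '[[[0,0,-0.3],[0,0,0]],[[0,0,-0.8],[0,0,0]],[[0,0,-1],[0,0,0]],[[0,0,-1],[0,0,0]],[[0,0,-1],[0,0,0]],[[0,0,-0.6],[0,0,0]],[[0,1,0],[0,0,0]],[[0,1,0],[0,0,0]],[[0,1,0],[0,0,0]],[[0,0.15,0],[0,0,0]],[[0,0,0],[0,0,0]],[[0,0,0],[0,0,0]],[[0,0,0],[0,0,0]]]'
python3 - <<'E'
from h import *
f=snap("wrist","w11");g=snap("side","s11");s=telemetry.state();print(s["contact_force"],s["tcp_pos"])
print(pan(f,(30,170,190,325),.096))
cv2.imwrite("pics/c11.png",np.hstack([cv2.resize(f["img"][0:180,150:370][:,:,::-1],(440,360),interpolation=cv2.INTER_CUBIC),cv2.resize(g["img"][125:195,215:285][:,:,::-1],(360,360),interpolation=cv2.INTER_CUBIC)]))
E
```

```text
t: 20.1
tcp_pos: [0.4987, 0.1347, 0.1223]
eef_rot: [-0.0, 0.707, -0.707, 0.0]
contact_force: [0.5, -0.2, -0.3]
finger_gap: 0.0365
t: 20.5
tcp_pos: [0.4987, 0.1347, 0.1222]
eef_rot: [-0.0, 0.707, -0.707, 0.0]
contact_force: [-0.5, -1.0, -1.1]
finger_gap: 0.0562
t: 21.8
tcp_pos: [0.4209, 0.1347, 0.2396]
eef_rot: [-0.0, 0.707, -0.707, 0.0]
contact_force: [0.7, 0.1, 0.0]
finger_gap: 0.0562
[-0.13017155  0.18839178 -0.48486187] [0.42058939 0.13461356 0.23936802]
(array([0.49505543, 0.13403482, 0.09579299]), np.float64(0.245127121723341))
```

View pics/c11.png

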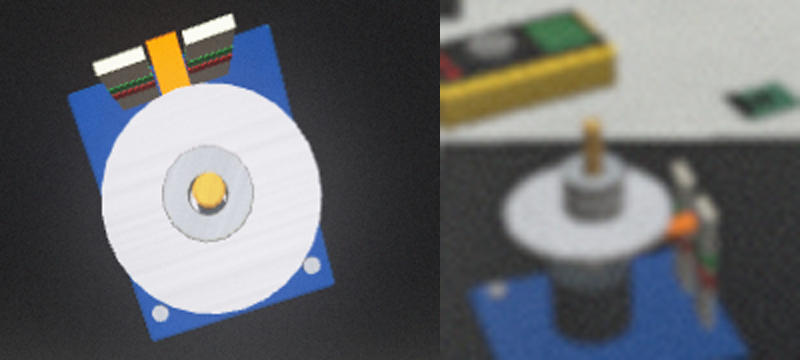

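Both rings lie flat, coaxial with the pin at crop (208,190). The pan is now at about 0.0958 (joint about 0.018–0.019) and the pointer sits above the green, so a third ring is needed. Going to ring D.

```bash
python3 -m inch '[[[1,-0.15,0],[0,0,0]],[[1,-0.15,0],[0,0,0]],[[1,-0.15,0],[0,0,0]],[[1,-0.15,0],[0,0,0]],[[1,-0.15,0],[0,0,0]],[[1,-0.15,0],[0,0,0]],[[1,-0.15,0],[0,0,0]],[[1,-0.15,0],[0,0,0]],[[1,-0.15,0],[0,0,0]],[[1,-0.15,0.4],[0,0,0]],[[1,-0.15,0.4],[0,0,0]],[[1,-0.15,0.4],[0,0,0]],[[1,-0.15,0.4],[0,0,0]],[[1,-0.15,0.4],[0,0,0]],[[1,-0.15,0.4],[0,0,0]],[[1,-0.15,0.4],[0,0,0]],[[0.93,-0.15,0.4],[0,0,0]],[[0,0,0],[0,0,0]],[[0,0,0],[0,0,0]],[[0,0,0],[0,0,0]]]'
python3 - <<'E'
from h import *
f=snap("wrist","w12");r=ringxy(f,(.4845,-.2886));print(r[0],r[2:]);print(telemetry.state()["tcp_pos"])
E
```

```text
t: 23.9
tcp_pos: [0.484, -0.288, 0.1598]
eef_rot: [-0.0, 0.708, -0.707, -0.0]
contact_force: [-0.1, -0.6, 0.4]
finger_gap: 0.0562
(np.float64(255.10176419423993), np.float64(179.4892604057243)) ((10, 11, 37, 36), 227, 151, [array([ 0.4841, -0.2885])])
[ 0.48408896 -0.28791036  0.16000773]
```

```bash
python3 -m inch '[[[0.02,0,0.8],[0,0,0]],[[0,0,0.9],[0,0,0]],[[0,0,0.9],[0,0,0]],[[0,0,0.9],[0,0,0]],[[0,0,0.9],[0,0,0]],[[0,0,0.9],[0,0,0]],[[0,0,0.5],[0,0,0]],[[0,0,0.3],[0,0,0]],[[0,0,0.07],[0,0,0]],[[0,0,0],[0,0,0]],[[0,0,0],[0,0,0]]]'
python3 -m inch '[[[0,0,0],[0,0,0]],[[0,0,0],[0,0,0]],[[0,0,0],[0,0,0]],[[0,0,0],[0,0,0]],[[0,0,0],[0,0,0]]]' 30 30
python3 -m inch '[[[0,0,-0.4],[0,0,0]],[[0,0,-0.9],[0,0,0]],[[0,0,-0.9],[0,0,0]],[[0,0,-0.9],[0,0,0]],[[0,0,0],[0,0,0]],[[0,0,0],[0,0,0]]]'
python3 - <<'E'
from h import *
f=snap("wrist","w13");print(held(load("w9")),held(f));t=telemetry.state()["tcp_pos"]
print(t,(ground(f,[held(f)[1][0]],t[2]-.0057+.014)[0]-t).round(4))
E
```

```text
t: 25.05
tcp_pos: [0.4846, -0.2895, 0.0063]
eef_rot: [-0.0, 0.707, -0.707, 0.001]
contact_force: [0.2, 0.3, -0.6]
finger_gap: 0.0556
t: 25.55
tcp_pos: [0.4844, -0.2895, 0.0064]
eef_rot: [-0.0, 0.707, -0.707, 0.001]
contact_force: [-0.4, 0.3, 5.4]
finger_gap: 0.0357
t: 26.15
tcp_pos: [0.4838, -0.2891, 0.083]
eef_rot: [-0.0, 0.707, -0.707, 0.0]
contact_force: [-0.0, -0.4, -1.7]
finger_gap: 0.0357
[(array([253.5, 250.8]), array([65.4, 72.6])), (array([253.5, 251.6]), array([33.2, 35.3]))] [(array([253.6, 249.8]), array([65.5, 71.9])), (array([253.5, 250.6]), array([33.1, 35.2]))]
[ 0.48327689 -0.28873477  0.08214525] [0.0003 0.0006 0.0083]
```

```bash
python3 -m inch '[[[0,0,-1],[0,0,0]],[[0,0,-1],[0,0,0]],[[0,0,-1],[0,0,0]],[[-0.997,-0.035,-1],[0,0,0]],[[-0.997,-0.035,-1],[0,0,0]],[[-0.997,-0.035,0],[0,0,0]],[[-0.997,-0.035,0],[0,0,0]],[[-0.997,-0.035,0],[0,0,0]],[[-0.997,-0.035,0],[0,0,0]],[[-0.997,-0.035,0],[0,0,0]],[[-0.997,-0.035,0],[0,0,0]],[[-0.997,-0.035,0],[0,0,0]],[[-0.997,-0.035,0],[0,0,0]],[[-0.997,-0.035,0],[0,0,0]],[[-0.997,-0.035,0],[0,0,0]],[[-0.997,-0.035,0],[0,0,0]],[[-0.997,-0.035,0],[0,0,0]],[[-0.997,-0.035,0],[0,0,0]],[[-0.997,-0.035,0],[0,0,0]],[[-0.997,-0.035,0],[0,0,0]]]'
python3 -m inch '[[[0,0,0],[0,0,0]],[[0,0,0],[0,0,0]],[[0,0,0],[0,0,0]],[[0,0,0],[0,0,0]]]'
```

```text
t: 28.2
tcp_pos: [0.4976, 0.1355, 0.206]
eef_rot: [0.002, 0.707, -0.707, -0.001]
contact_force: [-0.3, 0.8, -1.6]
finger_gap: 0.0358
t: 28.6
tcp_pos: [0.4983, 0.1337, 0.2074]
eef_rot: [-0.0, -0.707, 0.707, 0.0]
contact_force: [-0.2, -0.1, -0.7]
finger_gap: 0.0357
```

```bash
python3 -m inch '[[[0,0,0.5],[0,0,0]],[[0,0,0.5],[0,0,0]],[[0,0,0.4],[0,0,0]],[[0,0,0.2],[0,0,0]],[[0,0,0.1],[0,0,0]],[[0,0,0.1],[0,0,0]],[[0,0,0.1],[0,0,0]],[[0,0,0.1],[0,0,0]],[[0,0,0.1],[0,0,0]],[[0,0,0.1],[0,0,0]],[[0,0,0],[0,0,0]],[[0,0,0],[0,0,0]]]'
python3 - <<'E'
from h import *
f=snap("wrist","w14");g=snap("side","s14");print(pin(f),held(f));print(telemetry.state()["contact_force"])
E
```

```text
t: 29.8
tcp_pos: [0.4985, 0.1346, 0.1528]
eef_rot: [-0.0, 0.707, -0.707, 0.0]
contact_force: [-0.0, -0.2, -0.5]
finger_gap: 0.0352
(np.uint64(395), array([253.94936709, 247.33924051]), (243, 237, 23, 22)) [(array([253.7, 250.1]), array([65.5, 73.3])), (array([253.8, 250.9]), array([33.3, 33.8]))]
[-0.71690283  0.50400631 -1.07945176]
```

The pin head is centred in the third ring's hole at (254,247). Lowering and releasing.

```bash
python3 -m inch '[[[0,0,0.2],[0,0,0]],[[0,0,0.2],[0,0,0]],[[0,0,0.2],[0,0,0]],[[0,0,0.15],[0,0,0]],[[0,0,0.1],[0,0,0]],[[0,0,0.1],[0,0,0]],[[0,0,0],[0,0,0]],[[0,0,0],[0,0,0]]]'
python3 -m inch '[[[0,0,0],[0,0,0]],[[0,0,0],[0,0,0]],[[0,0,0],[0,0,0]],[[0,0,0],[0,0,0]]]' 56
python3 -m inch '[[[0,0,-0.3],[0,0,0]],[[0,0,-0.8],[0,0,0]],[[0,0,-1],[0,0,0]],[[0,0,-1],[0,0,0]],[[0,0,-1],[0,0,0]],[[0,0,-0.4],[0,0,0]],[[0,1,0],[0,0,0]],[[0,1,0],[0,0,0]],[[0,1,0],[0,0,0]],[[0,0.15,0],[0,0,0]],[[0,0,0],[0,0,0]],[[0,0,0],[0,0,0]],[[0,0,0],[0,0,0]]]'
python3 - <<'E'
from h import *
f=snap("wrist","w15");g=snap("side","s15");s=telemetry.state();print(s["contact_force"],s["tcp_pos"])
print(pan(f,(30,170,190,325),.088))
cv2.imwrite("pics/c15.png",np.hstack([cv2.resize(f["img"][0:180,150:370][:,:,::-1],(440,360),interpolation=cv2.INTER_CUBIC),cv2.resize(g["img"][125:195,215:285][:,:,::-1],(360,360),interpolation=cv2.INTER_CUBIC)]))
E
```

```text
t: 30.7
tcp_pos: [0.4985, 0.1346, 0.1291]
eef_rot: [-0.0, 0.707, -0.707, 0.0]
contact_force: [-0.9, 0.2, -1.1]
finger_gap: 0.036
t: 31.1
tcp_pos: [0.4986, 0.1346, 0.1292]
eef_rot: [-0.0, 0.707, -0.707, 0.0]
contact_force: [-0.0, 0.4, -0.4]
finger_gap: 0.0556
t: 32.4
tcp_pos: [0.4207, 0.1346, 0.2414]
eef_rot: [-0.0, 0.707, -0.707, 0.0]
contact_force: [0.1, 0.8, -0.4]
finger_gap: 0.0561
[-0.06242447 -0.16434815 -0.22903195] [0.4204408  0.13457615 0.24132089]
(array([0.49517933, 0.13404283, 0.08628493]), np.float64(0.17859797690471121))
```

View pics/c15.png

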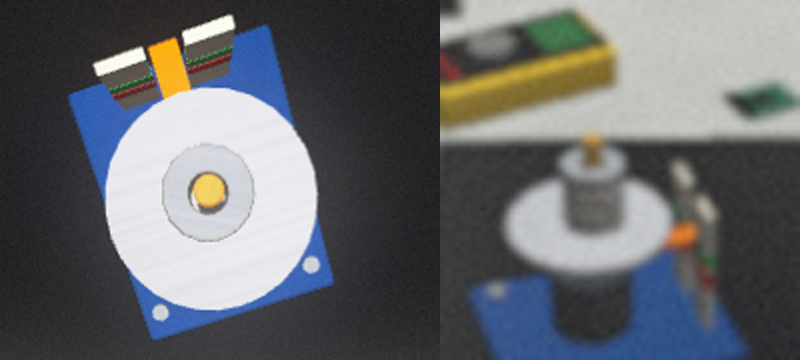

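Three rings are stacked flat, and the wrist fit puts the pan at 0.0863 (joint about 0.027–0.029). That was my 12th picture, so I'll check the pointer against the green numerically, allowing for the uprights' depth either side of the pointer.

Run:
```python
from h import *
for n in("s11","s15"):
    g=load(n);c=g["img"][140:200,250:285].astype(int);r,gr,b=c[...,0],c[...,1],c[...,2]
    for nm,m in(("orange",(r>150)&(r-b>70)&(r-gr>30)),("green",(gr-r>14)&(gr-b>8)),("red",(r-gr>25)&(r<150)&(abs(gr-b)<25))):
        k,l,st,ce=cv2.connectedComponentsWithStats(m.astype(np.uint8))
        print(n,nm,[(int(st[i,4]),(ce[i]+[250,140]).round(1).tolist()) for i in range(1,k) if st[i,4]>1])
# wrist view: pan rim radius variants
f=load("w15")
g=load("s15");a=np.radians(15);X=np.array([np.cos(a),np.sin(a)]);Y=np.array([-np.sin(a),np.cos(a)])
P=np.array([.495,.134])
for z in(.06,.07,.08,.097):print(z,[proj(g,[*(P+.0675*X+s*.02*Y),z])[0].round(1).tolist() for s in(-1,0,1)])
import h
for nm in("w3","w7","w11","w15"):
    f=load(nm);box=(20,155,195,325) if nm=="w3" else (30,170,190,325)
    h.circ0=h.circ
    im=f["img"].astype(int);mx,mn=im.max(2),im.min(2);m=np.zeros(mx.shape,np.uint8);y0,y1,x0,x1=box
    m[y0:y1,x0:x1]=((mn>120)&(mx-mn<40))[y0:y1,x0:x1];m=cv2.morphologyEx(m,cv2.MORPH_OPEN,np.ones((7,7)))
    e=cv2.convexHull(edge(m).astype(np.float32)).reshape(-1,2)
    print(nm,"joint r=50/50.3:",[round(.115-circ(f,e,r,[.495,.134,.1],True)[0][2],4) for r in(.05,.0503)])
```

```text
s11 orange [(18, [261.7, 167.9])]
s11 green [(50, [278.8, 143.8]), (5, [267.2, 175.4])]
s11 red [(3, [264.7, 167.0]), (7, [261.4, 171.3]), (6, [266.0, 178.5])]
s15 orange [(19, [261.4, 170.4])]
s15 green [(51, [278.7, 143.7]), (7, [267.0, 175.0])]
s15 red [(3, [264.7, 169.0]), (5, [262.0, 172.8]), (7, [266.0, 178.7])]
0.06 [[266.5, 175.1], [264.6, 171.6], [262.9, 168.2]]
0.07 [[266.5, 172.5], [264.7, 169.1], [262.9, 165.7]]
0.08 [[266.5, 169.9], [264.7, 166.5], [262.9, 163.1]]
0.097 [[266.6, 165.4], [264.7, 162.0], [262.9, 158.7]]
w3 joint r=50/50.3: [np.float64(0.0019), np.float64(0.0034)]
w7 joint r=50/50.3: [np.float64(0.0096), np.float64(0.0112)]
w11 joint r=50/50.3: [np.float64(0.0175), np.float64(0.0192)]
w15 joint r=50/50.3: [np.float64(0.0269), np.float64(0.0287)]
```

```bash
python3 -m inch '[[[0,0,0],[0,0,0]],[[0,0,0],[0,0,0]],[[0,0,0],[0,0,0]]]'
python3 - <<'E'
from h import *
f=snap("wrist","w16");p=pan(f,(30,170,190,325),.088);print(p,.115-p[0][2])
t=snap("top","top16");im=t["img"].astype(int);u,v=proj(t,[.6162,-.2907,.014])[0]
c=im[int(v)-9:int(v)+10,int(u)-9:int(u)+10];ys,xs=np.nonzero(c.min(2)>75);q=cv2.minEnclosingCircle(np.c_[xs,ys].astype(np.float32))[0]
print("ring B",ground(t,[[q[0]+int(u)-9,q[1]+int(v)-9]],.014))
order.sign_off()
E
```

```text
t: 32.8
tcp_pos: [0.4198, 0.1345, 0.2415]
eef_rot: [0.0, 0.707, -0.707, 0.0]
contact_force: [-0.1, -0.4, -0.5]
finger_gap: 0.0561
(array([0.4951163 , 0.13402529, 0.08612309]), np.float64(0.20377273046456837)) 0.02887690869603353
ring B [[ 0.61617963 -0.29070843  0.014     ]]
the job is handed in; nothing more can be done
```

I threaded three steel rings onto the pin one at a time, released each one flat, and handed the job in at about 33 s. The fourth ring was left alone; the final top view puts it at (0.616, -0.291), where it started.

**Last checks:**
- **Pan height:** the last wrist-camera fit put the pan joint at about 0.029, or about 0.027 if the rim radius is taken as 50 mm. Both are inside the green band (0.022 to 0.031), and two readings 0.4 s apart agreed within 0.2 mm, so the pan was at rest.
- **Rings:** the last close view showed all three stacked flat and coaxial with the pin. The gripper was clear, open, and showed no contact force beyond sensor noise.

**Disagreements:**
- **Side view:** it put the pointer slightly above the middle of the green band, about 0.022 to 0.028. That is still in the band, but the resolution is coarse at roughly 4 mm per pixel.
- **Third ring:** it appeared to sink the pan 9.4 mm, against 7.8 to 8 mm for the first two. I put this down to fit error of about 1 mm.
- **Grip force:** gripping each ring on the bench gave about 6 N upward at the wrist, probably the fingertips touching the bench. Force readings on the pin and pan never rose above noise.

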